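# Close a tray of capsules in the hand closer

## Robot

A 6-joint arm with a two-finger parallel gripper is mounted at the origin on a cart in front of the work surface, level with it; the furniture and walls round the work are solid. World frame = base frame: x ahead of the robot, y to its left, z up, the work surface at z = 0. Lengths are in m, angles in rad, forces in N, time in s.
With the tool pointing down it reaches from about 0.25 to 0.85 m from the base axis. Payload 12.5 kg.
Tool frame: the origin (TCP) lies on the centre line of the jaws, within the pads' length; the fingertips stand 19 mm ahead of it and the grasp point (between the pads) is the TCP (bot.finger_overhang is the distance from the TCP to the fingertips, in m); y points along the fingers, z is the direction in which the jaws open and shut, and the axes are right-handed (so a half turn about y gives the same grasp; the last joint's range is limited). The gripper opens to 93 mm and grips with 3 to 60 N. Pads are 15 mm wide; open, the fingers measure 128 mm over their backs; the gripper's body (75 mm by 188 mm) begins 65 mm behind the grasp point.
Start: joints at [1.078, 0.351, 1.652, -0, 1.139, -0.085], TCP at [0.218, 0.505, 0.238] pointing down, gripper open.
Joint ranges: [-2.75, 2.75], [-0.79, 2.1], [0.01, 2.65], [-1.57, 4.71], [0.07, 3.14], [-2.87, 2.87]. Speed limits (rad/s): [2.22, 2.22, 2.79, 3.14, 3.14, 3.14].

## Interface

Orientations are given as a unit quaternion [w, x, y, z].
In Python, from bench import readout, camera, bot gives the robot as it stands. The module is installed in compiled form; this text tells all that it offers.
- The arm moves only by the tool jog_arm, never from a script. Its argument "moves" is one flat list of numbers, 7 for each row, row after row: the shift along the tool's x, y, z in units of 60 mm (1.0 is 60 mm), then the turn, a rotation vector about the tool's x, y, z in units of 0.12 rad (1.0 is 0.12 rad), then the gripper's target within -1 to 1 (shut at 1, half-way at 0, fully open at -1). In form: [tx, ty, tz, wx, wy, wz, claw, tx, ty, tz, wx, wy, wz, claw, ...]. A call has 1 to 10 rows; each row shifts and turns the pose as measured when the row begins, along the tool's axes as they then stand; what a row does not reach is not made up. A row lasts 1/8 s, in which the tool goes at most 62.5 mm and 10.7 degrees, less where a joint would pass 70% of its speed; a pose out of reach is approached as far as the arm can. A call with a number of a shift or a turn outside -1 to 1 is refused whole. A call with a gripper value outside its range is refused whole. The fingers move at their own pace and stop on an object; "grip_force" is the grip in N (left out, the last holds). Time passes only in rows, so rows that do not move let the fingers close. It gives the time, the measured TCP pose, the force and the opening at its end, in the units of the state.
- readout.get_state(): the state, without advancing time (a new reading comes with each control period).
- camera(name): name is "side" or "top"; returns a dict with "color" (384x512x3 uint8, red, green, blue), "z_map" (384x512 float32, m along the optical axis (not along the pixel's ray), 0 where there is no reading), "fx", "fy", "cx", "cy" (pixels), "k1" (the pictures are not rectified: a ray, as slopes to the right and down, at radius r is drawn at 1 + k1 r^2 times it, then the intrinsics apply), "xyz" and "orientation" of the camera in the world. Camera axes: x right, y up, looking along -z (the intrinsics and any distortion apply to the point x, -y, -z); pixel columns grow to the right and rows downward; lengths in m; the calibration is good to about 2 mm. A picture is of the moment at which its call begins.
- bot.hand_in(): hands the job in, once; it reports no verdict.
The state is a dict: "time_s": time; "q": joint angles; "joint_vel": joint speeds; "tau": joint torques, N m; "eef_pos": TCP position; "orientation": TCP orientation; "ft_force": force on the tool from outside, world axes, zero at the start; "moment": the same for the moment, N m; "width": opening from 0.0 (shut) to 1.0 (fully open).
Only numpy, scipy, OpenCV 4.12 (cv2) and the standard library are available. Lean on these libraries where they do the work, as an engineer would, in place of code of your own. Each camera call takes 0.05 s, during which the arm holds its last target. There are 200 camera calls.

## Task

Close this batch of capsules in the hand closer, with the fingertips only and without gripping or lifting anything: push the white capsule tray in until it is fully home against its rear stop, then press the orange pad on the corner of the spring-backed clear plate until the red pointer is on the green mark, and keep it there for about a second. Do not press clearly past the mark, as that crushes the capsules. Then let the plate spring right back up, and leave the tray home and the bottle and jars beside it alone.

Things in the scene. Friction and masses are not known exactly. Their poses are not given: they have to be found in the camera images.
- closer: Hand capsule closer on a dark base, fixed, 180 x 140 mm. Origin: on the worktop below its middle; x points from its open front (robot side) to the rear hinge, y to its left, z up. Base 8 mm thick, front edge at x = -72 mm. Guide rails along x (22 mm high, inner faces at y = +-58 mm) lead to a steel stop at x = 60 mm. Highest point: the scale's top, 82 mm above the worktop, at y = -71 to -105 mm.
- press_plate (a joint): Tilt of the clear plate (124 mm wide) in rad: 0 at rest, front up; grows as it is pressed; 0.20 = level, pointer at the mark's middle; 0.25 crushes the capsules; 0.26 lower end. Hinge pin along y at x = 90, z = 39 mm of the closer, front edge at x = -35 mm. Springs push it back up: at the pad 2 N to start, about 7 N at the mark, up to 5 N more while the caps go in.
- pad (a point): Middle of the top of the orange round pad, 32 mm across, on the front left corner of the clear plate: the place to press. In the closer's frame about x = -13, y = 44, z = 73 mm at rest and x = -18, y = 44, z = 52 mm with the pointer at the middle of the mark: it goes down by about 21 mm, 0.108 m from the hinge pin.
- pointer (a point): Point of the red needle, at the right end of the plate's front edge, that stands in front of the scale; it is about 23 mm above the mark at rest and goes down as the plate is pressed.
- mark (a point): Middle of the green mark on the white upright scale at the closer's right, facing the robot: a green bar 26 mm wide, 6 mm high, 42 mm above the worktop, with thin black lines every 5 mm above and below it.
- tray_center (a point): Centre of the loose white capsule tray, half-way up (140 long in x, 112 wide, 22 mm high, about 0.35 kg in all). It lies on the closer's base between the rails (2 mm play each side), axes as the closer's, and starts pulled out towards the robot by 30 to 45 mm. Rear 88 mm: block with 24 blue capsules in 4 rows; front 52 mm: open apron.
- tray_front (a point): Middle of the outer face of the tray's front wall (112 mm wide, 5 mm thick, 8 to 30 mm above the worktop; this point at 19 mm): the face to push, along the closer's +x. With the tray home it is at x = -80 mm in the closer's frame, 45 mm in front of the clear plate's edge.
- tray_home (a point): Where the tray's centre lies when the tray is home against its stop (fixed to the closer at x = -10, y = 0, z = 19 mm).
- caps_1 (a joint): How far the rearmost row of 6 blue capsule caps (8.6 mm across) has been pushed down, in m: 0 = open (caps stand 15 mm above the tray's top), about 0.006 = closed by the level plate. Stays where it is pushed.
- caps_2 (a joint): The same for the second row from the rear.
- caps_3 (a joint): The same for the third row from the rear.
- caps_4 (a joint): The same for the front row of caps.
- amber: Amber bottle with black cap, 48 mm across, 100 mm high, loose, standing beside the closer; origin under its centre. Leave it alone.
- jar_blue: Small white ointment jar with blue lid, 50 mm across, 46 mm high, loose, to the left of the closer; origin under its centre. Leave it alone.
- store: White jar with a blue band and white lid, 68 mm across, 90 mm high, loose, standing beside the closer; origin under its centre. Leave it alone.
Things that resemble listed ones, but are neither listed nor needed, are in the scene too. Of the things that look like the part that bears tray_center, the largest one is meant.

How it is judged:
By the outcome, as a careful person would: the job done as asked, in the order asked, and still so for the second after the job is handed in, with the robot touching nothing.
It also fails if it takes over 48 s, if anything falls off the work surface, if the arm or the gripper's body presses on something with over 40 N, if the wrist force passes 120 N, or if a joint passes its speed limit or range.

## Working session

There is one attempt and no reset: what is moved stays moved. The work goes in short steps, Python scripts to look and compute and a tool call to move; the robot and the scene stay as the last step left them, time stands still between calls to the robot, and variables do not carry over. Pictures are saved under pics/ and viewed, about 8 in all and at most 12, crops included, and the job is handed in when it is done.

Besides the shell and the picture viewer there is one more tool, called after "Request:" by a JSON object that holds its "fn" and its "kwargs". jog_arm: Moves the arm, as the interface text tells. Shifts and turns lie within -1 to 1; 1 stands for 60 mm of shift or 0.12 rad of turn. Its arguments: {"type":"object","properties":{"moves":{"type":"array","items":{"type":"number"}},"grip_force":{"type":"number"}},"required":["moves"]}

```bash
mkdir -p pics
cat > h.py <<'E'
import numpy as np, cv2
from bench import readout, camera, bot
from scipy.spatial.transform import Rotation as R
def rot(q): return R.from_quat([q[1],q[2],q[3],q[0]]).as_matrix()
def shot(n,f):
    c=camera(n); cv2.imwrite(f,c["color"][:,:,::-1]); return c
def rays(c,uv):
    uv=np.atleast_2d(np.float64(uv)); d=(uv-[c["cx"],c["cy"]])/[c["fx"],c["fy"]]; s=d.copy()
    for _ in range(20): s=d/(1+c["k1"]*(s**2).sum(1,keepdims=True))
    return np.c_[s[:,0],-s[:,1],-np.ones(len(s))]@rot(c["orientation"]).T
def onz(c,uv,z):
    r=rays(c,uv); o=np.array(c["xyz"]); return o+r*((z-o[2])/r[:,2])[:,None]
def depth(c,uv):
    r=rays(c,uv); uv=np.atleast_2d(uv).astype(int); return np.array(c["xyz"])+r*c["z_map"][uv[:,1],uv[:,0]][:,None]
E
python3 - <<'E'
from h import *
import pickle
for n in("top","side"):
    c=shot(n,f"pics/{n}0.png"); pickle.dump(c,open(n+"0.pkl","wb")); print(n,c["xyz"],c["orientation"],c["fx"],c["k1"])
s=readout.get_state(); print(s["eef_pos"],s["orientation"],s["time_s"],s["ft_force"],rot(s["orientation"]).round(3),bot.finger_overhang)
E
```

```text
top [0.47541639 0.07725221 1.03588739] [-0.69764982 -0.03671813  0.02316309  0.71512235] 359.74344746680504 0.02697746841998538
side [ 0.50965568 -0.76866846  0.62034005] [ 0.87249504  0.48725466 -0.00902164 -0.03541045] 444.50937932253584 -0.06878898449165956
[0.21793485 0.50466856 0.23715697] [-0.69210831  0.69281584 -0.14327861  0.14305079] 0.1 [-1.19405276 -1.26448181 -0.04632618] [[ 0.918 -0.001  0.397]
 [-0.397 -0.001  0.918]
 [-0.    -1.    -0.001]] 0.019
```

View pics/top0.png

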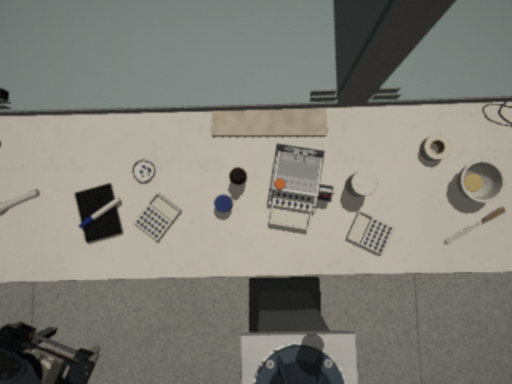

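View pics/side0.png

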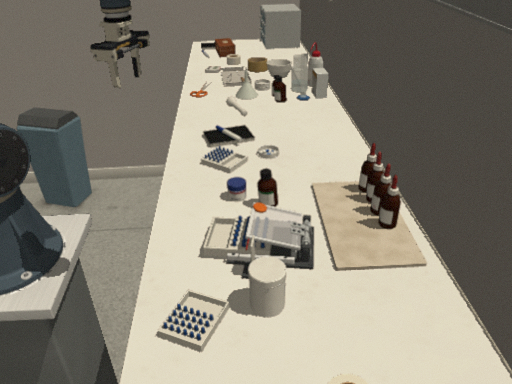

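The top view shows the closer at about (297,185), with its tray pulled out at (290,213) and the orange pad at (280,184). The look-alike trays are at (158,218) and (370,233), both loose and smaller. I choose the one in the closer at (290,213) and check it in a crop.

Run:
```python
from h import *
import pickle
t=pickle.load(open("top0.pkl","rb"));s=pickle.load(open("side0.pkl","rb"))
a=cv2.resize(t["color"][135:240,225:345,::-1],None,fx=5,fy=5,interpolation=cv2.INTER_CUBIC)
cv2.imwrite("pics/c1.png",a)
b=cv2.resize(s["color"][185:285,190:330,::-1],None,fx=5.5,fy=5.5,interpolation=cv2.INTER_CUBIC)
cv2.imwrite("pics/c2.png",b)
P=[]
for c in(t,s):
    h=cv2.cvtColor(c["color"],cv2.COLOR_RGB2HSV); m=cv2.inRange(h,(5,150,120),(20,255,255))
    n,l,st,ce=cv2.connectedComponentsWithStats(m)
    for i in range(1,n):
        if st[i,4]>15: print(ce[i],st[i],onz(c,ce[i],.073)[0].round(4),depth(c,ce[i])[0].round(4))
```

```text
[279.45945946 183.5       ] [275 179  10  10  74] [0.5645 0.0404 0.073 ] [0.5646 0.0404 0.0715]
[198.63461538  93.26923077] [191  90  16   7  52] [0.4009 0.7915 0.073 ] [0.3882 0.973  0.0093]
[259.56382979 206.94680851] [253 202  14  10  94] [0.5642 0.0373 0.073 ] [0.5644 0.0401 0.0711]
```

View pics/c1.png

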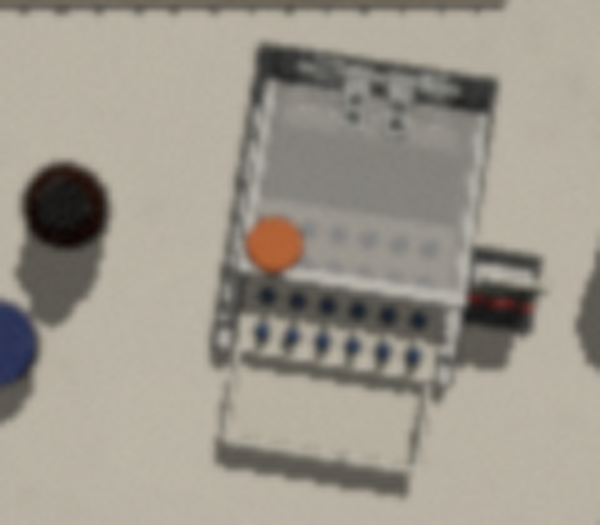

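View pics/c2.png

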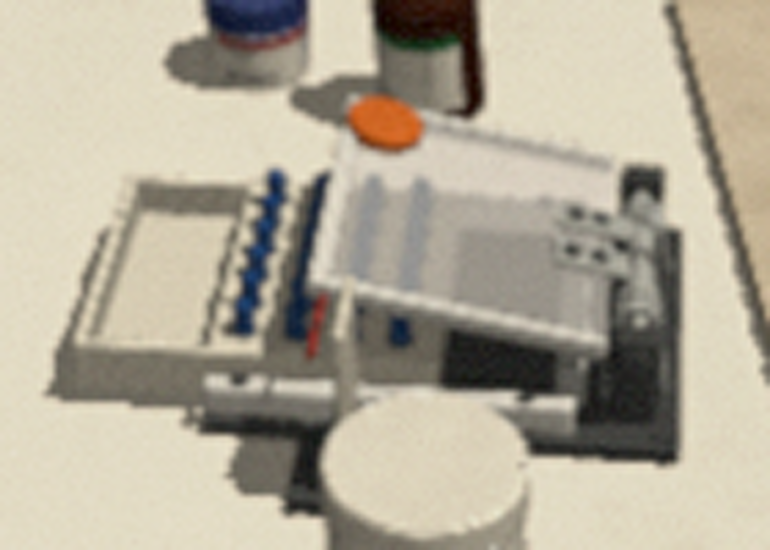

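The crops show the closer's own tray, the plate with its pad, and the red needle in front of the scale on the right. In the top crop the tray's front wall runs from (218,442) to (410,466).

Run:
```python
from h import *
import pickle
t=pickle.load(open("top0.pkl","rb"))
f=lambda p,z: onz(t,np.array(p)/5+[224.6,134.6],z)
def yawy(p): d=p[0]-p[1]; return np.degrees(np.arctan2(-d[0],d[1])),np.linalg.norm(d)
B=f([(262,45),(497,78)],.008); print("rear base",B.round(4),yawy(B))
T=f([(219,442),(410,466)],.03); print("tray front",T.round(4),yawy(T),T.mean(0))
Pl=f([(240,268),(468,304)],.07);print("plate front",Pl.round(4),yawy(Pl),Pl.mean(0))
for y in (-7,-8,-9):
    y=np.radians(y);M=np.array([[np.cos(y),-np.sin(y)],[np.sin(y),np.cos(y)]])
    o=np.array([.5645,.0403])-M@[-.013,.044]
    print(np.degrees(y),o,"rear mid in closer",M.T@(B.mean(0)[:2]-o),"front",M.T@(T.mean(0)[:2]-o),"plate",M.T@(Pl.mean(0)[:2]-o))
```

```text
rear base [[ 0.6866  0.0418  0.008 ]
 [ 0.6634 -0.0928  0.008 ]] (np.float64(-9.754379459213604), np.float64(0.13654842696859018))
tray front [[ 0.459   0.0727  0.03  ]
 [ 0.4433 -0.0327  0.03  ]] (np.float64(-8.453508356521137), np.float64(0.1065625379170626)) [0.45115402 0.01997996 0.03      ]
plate front [[ 0.5525  0.0591  0.07  ]
 [ 0.5301 -0.0624  0.07  ]] (np.float64(-10.469486399445232), np.float64(0.12355266945470215)) [ 0.54131095 -0.0016136   0.07      ]
-7.0 [ 0.57204085 -0.00495633] rear mid in closer [ 0.10469857 -0.007856  ] front [-0.12302473  0.01001803] plate [-0.03090822 -0.00042722]
-8.0 [ 0.57124987 -0.00508105] rear mid in closer [ 0.10558566 -0.00579398] front [-0.12241491  0.008103  ] plate [-0.03013013 -0.00073299]
-9.0 [ 0.57045683 -0.00519194] rear mid in closer [ 0.10643662 -0.00371679] front [-0.12177175  0.00619892] plate [-0.02934683 -0.00102514]
```

Request:
{"fn": "jog_arm", "kwargs": {"moves": [0,0,0,0,-0.95,0,1,0,0,0,0,-0.95,0,1,0.53,0,-0.81,0,0,0,1,0.53,0,-0.81,0,0,0,1,0.53,0,-0.81,0,0,0,1,0.53,0,-0.81,0,0,0,1,0.53,0,-0.81,0,0,0,1,0.53,0,-0.81,0,0,0,1,0.53,0,-0.81,0,0,0,1,0.53,0,-0.81,0,0,0,1], "grip_force": 20}}

```text
time_s: 1.35
eef_pos: [0.4053, 0.0672, 0.2361]
orientation: [-0.704, 0.706, -0.059, 0.058]
ft_force: [1.4, 0.7, 0.1]
width: 0.014
```

Request:
{"fn": "jog_arm", "kwargs": {"moves": [0.39,0,-0.7,0,0.12,0,1,0,0.8,0,0,0,0,1,0,0.8,0,0,0,0,1,0,0.6,0,0,0,0,1,0,0,0,0,0,0,1]}}

```text
time_s: 1.98
eef_pos: [0.4231, 0.0157, 0.1012]
orientation: [-0.703, 0.705, -0.066, 0.067]
ft_force: [-0.3, 0.8, 0.1]
width: 0.005
```

```bash
cat > st.py <<'E'
from h import *
o=np.array([.5694,-.0053]);y=np.radians(-10.3)
X=np.array([np.cos(y),np.sin(y)]);Y=np.array([-X[1],X[0]])
def st():
    s=readout.get_state();p=np.array(s["eef_pos"]);M=rot(s["orientation"])
    print(s["time_s"],"closer xy tip",((p[:2]-o)@X).round(4),((p[:2]-o)@Y).round(4),"tipz",round(p[2]-.019,4),"yaw",np.degrees(np.arctan2(M[1,0],M[0,0])).round(2),"toolY",M[:,1].round(3),"F",np.round(s["ft_force"],2),s["width"])
E
python3 -c "
from st import *
st()"
```

```text
1.975 closer xy tip -0.1477 -0.0055 tipz 0.0822 yaw -10.74 toolY [ 0.001 -0.003 -1.   ] F [-0.27  0.8   0.08] 0.005165854164500662
```

Request:
{"fn": "jog_arm", "kwargs": {"moves": [-0.05,0.5,0.09,0,-0.06,0,1,0,0.4,0,0,0,0,1,0,0.22,0,0,0,0,1,0,0,0,0,0,0,1]}}

```text
time_s: 2.48
eef_pos: [0.4247, 0.0215, 0.037]
orientation: [-0.703, 0.705, -0.061, 0.066]
ft_force: [0.5, -0.3, 0.5]
width: 0.002
```

```bash
python3 -c "
from st import *
st()
for n in('top','side'): shot(n,f'pics/{n}1.png')
import cv2
a=cv2.imread('pics/top1.png')[135:240,225:345];b=cv2.imread('pics/side1.png')[180:285,180:320]
cv2.imwrite('pics/d1.png',np.hstack([cv2.resize(x,None,fx=3,fy=3,interpolation=2) for x in(a,b)]))"
```

```text
2.475 closer xy tip -0.1472 0.0005 tipz 0.018 yaw -10.29 toolY [ 0.007 -0.004 -1.   ] F [ 0.54 -0.26  0.49] 0.0019510781276983913
```

View pics/d1.png

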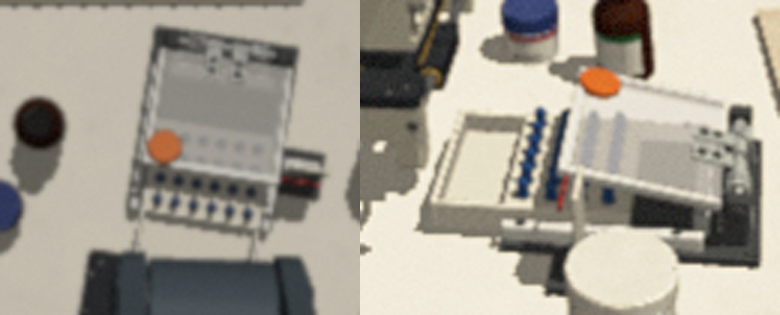

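The gripper stands in front of the tray, its body at (200,290) in the left half of the crop, and nothing has been touched. Now I push.

Request:
{"fn": "jog_arm", "kwargs": {"moves": [0.2,0,0,0,0,0,1,0.2,0,0,0,0,0,1,0.2,0,0,0,0,0,1,0.15,0,0,0,0,0,1,0,0,0,0,0,0,1]}}

```text
time_s: 3.2
eef_pos: [0.4734, 0.0127, 0.0396]
orientation: [-0.703, 0.705, -0.06, 0.067]
ft_force: [-0.4, -0.5, -0.4]
width: 0.005
```

```bash
python3 -c "
from st import *
st()"
```

```text
3.2 closer xy tip -0.0977 0.0005 tipz 0.0206 yaw -10.3 toolY [ 0.01  -0.004 -1.   ] F [-0.44 -0.54 -0.43] 0.005200364088886185
```

Request:
{"fn": "jog_arm", "kwargs": {"moves": [0.07,0.04,0,0,0,0,1,0.07,0,0,0,0,0,1]}}

```text
time_s: 3.45
eef_pos: [0.4801, 0.0114, 0.0368]
orientation: [-0.703, 0.705, -0.061, 0.066]
ft_force: [-5.0, 0.6, 2.6]
width: 0.005
```

Request:
{"fn": "jog_arm", "kwargs": {"moves": [0.05,0.02,0,0,0,0,1]}}

```text
time_s: 3.58
eef_pos: [0.4822, 0.011, 0.0355]
orientation: [-0.703, 0.705, -0.062, 0.065]
ft_force: [-13.6, 3.1, 11.8]
width: 0.005
```

Request:
{"fn": "jog_arm", "kwargs": {"moves": [0.05,0,0,0,0,0,1]}}

```text
time_s: 3.7
eef_pos: [0.4823, 0.0109, 0.0349]
orientation: [-0.703, 0.705, -0.065, 0.062]
ft_force: [-18.5, 4.6, 16.3]
width: 0.009
```

Request:
{"fn": "jog_arm", "kwargs": {"moves": [0.05,0,0,0,0,0,1]}}

```text
time_s: 3.82
eef_pos: [0.4823, 0.0109, 0.0345]
orientation: [-0.703, 0.705, -0.067, 0.06]
ft_force: [-15.4, 3.7, 12.5]
width: 0.007
```

The tray is stopped firmly: about 15 N, no further advance, tip at x = -88.5 mm, against about -87.5 mm expected at home. I back off and rise.

Request:
{"fn": "jog_arm", "kwargs": {"moves": [-0.3,0,0,0,0,0,1,-0.3,0,0,0,0,0,1,0,-0.6,0,0,0,0,1,0,-0.8,0,0,0,0,1,0,-0.8,0,0,0,0,1,-0.8,0,0,0,0,0,1,-0.4,0,0,0,0,0,1,0,0,0,0,0,0,1]}}

```text
time_s: 4.82
eef_pos: [0.3779, 0.0306, 0.1723]
orientation: [-0.703, 0.705, -0.063, 0.063]
ft_force: [0.9, 0.8, -0.0]
width: 0.008
```

```bash
python3 -c "
from st import *
st()
t=shot('top','pics/top2.png');s=shot('side','pics/side2.png')
a=cv2.imread('pics/top2.png')[135:240,225:345];b=cv2.imread('pics/side2.png')[185:280,190:330]
k=lambda x:cv2.resize(x,None,fx=5.3,fy=5.3,interpolation=2)
cv2.imwrite('pics/e1.png',k(a)); cv2.imwrite('pics/e2.png',k(b))
f=lambda p,z: onz(t,np.array(p),z)
for n,c in(('top',t),('side',s)):
    h=cv2.cvtColor(c['color'],cv2.COLOR_RGB2HSV); m=cv2.inRange(h,(5,150,120),(20,255,255))
    N,l,S,ce=cv2.connectedComponentsWithStats(m)
    print(n,[depth(c,ce[i])[0].round(4) for i in range(1,N) if S[i,4]>15])
"
```

```text
4.825 closer xy tip -0.1948 0.0011 tipz 0.1533 yaw -10.27 toolY [ 0.    -0.002 -1.   ] F [ 0.91  0.75 -0.  ] 0.00773579845581747
top [array([0.5644, 0.0406, 0.0736])]
side [array([0.3883, 0.9764, 0.0086]), array([0.5643, 0.0379, 0.0727])]
```

View pics/e1.png

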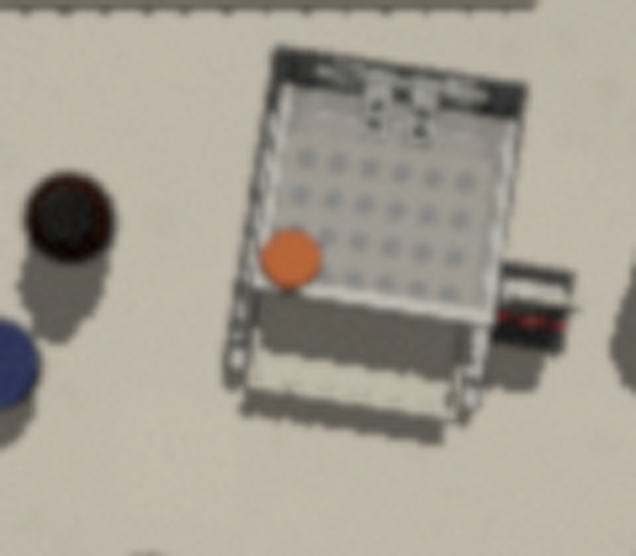

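View pics/e2.png

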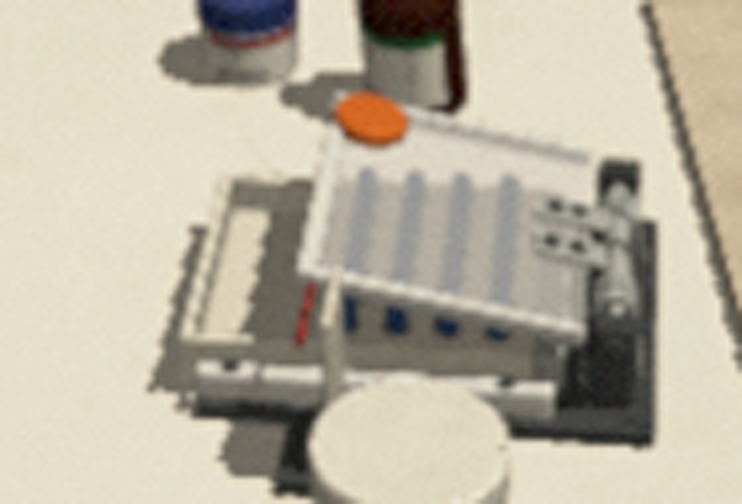

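The tray is home: all four capsule rows are now under the plate, with the apron front at (347,404) in the crop. The needle is at (305,315) in the side crop. Next I move above the pad.

Request:
{"fn": "jog_arm", "kwargs": {"moves": [0.75,0,0.18,0,0,0,1,0.75,0,0.18,0,0,0,1,0.75,0,0.18,0,0,0,1,0.75,0,0.18,0,0,0,1,0,0,0,0,0,0,1]}}

```text
time_s: 5.55
eef_pos: [0.5746, 0.0399, 0.1697]
orientation: [-0.703, 0.705, -0.063, 0.064]
ft_force: [-0.7, -0.2, 0.7]
width: 0.002
```

```bash
cat >> st.py <<'E'
def ptr():
    c=camera("side"); h=cv2.cvtColor(c["color"],cv2.COLOR_RGB2HSV)
    m=cv2.inRange(h,(0,110,60),(6,255,255))|cv2.inRange(h,(174,110,60),(180,255,255))
    m[:235]=0;m[275:]=0;m[:,:235]=0;m[:,265:]=0
    v,u=np.nonzero(m)
    if len(u)==0: print("no red"); return c
    g=lambda P:np.c_[(P[:,:2]-o)@X,(P[:,:2]-o)@Y,P[:,2]]
    k=np.argsort(v); uv=np.c_[u,v][k]; P=g(depth(c,uv))
    print("red px",len(u),uv.mean(0).round(2),"rows",v.min(),v.max(),"closer xyz med",np.median(P,0).round(4),"near end",P[-1].round(4))
    return c
E
python3 -c "
from st import *
st();ptr();ptr()
t=camera('top')
q=onz(t,np.array([[245,390],[450,418]])/5.3+[224.6,134.6],.03); print('tray front',[((p[:2]-o)@X).round(4) for p in q],[((p[:2]-o)@Y).round(4) for p in q])"
```

```text
5.55 closer xy tip -0.003 0.0454 tipz 0.1507 yaw -10.35 toolY [ 0.002 -0.003 -1.   ] F [-0.66 -0.19  0.68] 0.001980773258261431
red px 19 [247.11 243.95] rows 239 249 closer xyz med [-0.0249 -0.0743  0.0664] near end [-0.0249 -0.0987  0.0682]
red px 19 [247.11 243.95] rows 239 249 closer xyz med [-0.0251 -0.0714  0.0664] near end [-0.0251 -0.097   0.0668]
tray front [np.float64(-0.0809), np.float64(-0.0787)] [np.float64(0.0566), np.float64(-0.0518)]
```

Tray front measures x = -80 mm, so it is home. The pointer is at z = 66 mm at rest. I line up and go down over the pad.

Request:
{"fn": "jog_arm", "kwargs": {"moves": [-0.21,0.4,0,0,0,0,1,0,0.5,0,0,0,0,1,0,0.15,0,0,0,0,1,0,0,0,0,0,0,1]}}

```text
time_s: 6.2
eef_pos: [0.5569, 0.0418, 0.1072]
orientation: [-0.703, 0.705, -0.063, 0.064]
ft_force: [-0.3, 0.2, 0.5]
width: 0.004
```

```bash
python3 -c "
from st import *
st();ptr()"
```

```text
6.2 closer xy tip -0.0207 0.0441 tipz 0.0882 yaw -10.37 toolY [ 0.001 -0.003 -1.   ] F [-0.31  0.24  0.48] 0.004220396351195973
red px 19 [247.11 243.95] rows 239 249 closer xyz med [-0.0248 -0.0723  0.0667] near end [-0.0248 -0.0989  0.0684]
```

Request:
{"fn": "jog_arm", "kwargs": {"moves": [0.07,0.1,0,0,0,0,1,0,0.15,0,0,0,0,1,0,0.15,0,0,0,0,1,0,0,0,0,0,0,1]}}

```text
time_s: 6.75
eef_pos: [0.5626, 0.0409, 0.0842]
orientation: [-0.703, 0.705, -0.062, 0.066]
ft_force: [-1.2, 0.2, 4.1]
width: 0.003
```

```bash
python3 -c "
from st import *
st();ptr()"
```

```text
6.75 closer xy tip -0.0149 0.0443 tipz 0.0652 yaw -10.37 toolY [ 0.004 -0.003 -1.   ] F [-1.18  0.24  4.07] 0.0028287208596948156
red px 6 [246.67 246.17] rows 243 250 closer xyz med [-0.0271 -0.0671  0.0561] near end [-0.0266 -0.088   0.0568]
```

Request:
{"fn": "jog_arm", "kwargs": {"moves": [-0.02,0.1,0,0,0,0,1,0,0,0,0,0,0,1]}}

```text
time_s: 7.05
eef_pos: [0.5618, 0.0411, 0.0792]
orientation: [-0.703, 0.705, -0.062, 0.066]
ft_force: [-2.4, -0.4, 5.3]
width: 0.003
```

```bash
python3 -c "
from st import *
st();ptr()"
```

```text
7.05 closer xy tip -0.0158 0.0443 tipz 0.0602 yaw -10.36 toolY [ 0.005 -0.003 -1.   ] F [-2.42 -0.4   5.27] 0.003029012145598001
red px 3 [246.67 247.  ] rows 245 250 closer xyz med [-0.0275 -0.0701  0.0518] near end [-0.0275 -0.082   0.0518]
```

Request:
{"fn": "jog_arm", "kwargs": {"moves": [-0.02,0.09,0,0,0,0,1,0,0,0,0,0,0,1]}}

```text
time_s: 7.35
eef_pos: [0.5611, 0.0412, 0.075]
orientation: [-0.703, 0.705, -0.061, 0.066]
ft_force: [-3.3, -0.4, 6.3]
width: 0.005
```

```bash
python3 -c "
from st import *
st();c=ptr()
cv2.imwrite('pics/p1.png',cv2.resize(c['color'][200:280,200:310,::-1],None,fx=7,fy=7,interpolation=2))"
```

```text
7.35 closer xy tip -0.0165 0.0443 tipz 0.056 yaw -10.35 toolY [ 0.007 -0.003 -1.   ] F [-3.33 -0.39  6.34] 0.004692216457880437
red px 3 [247. 247.] rows 246 248 closer xyz med [-0.0275 -0.0671  0.0473] near end [-0.0271 -0.0702  0.0473]
```

View pics/p1.png

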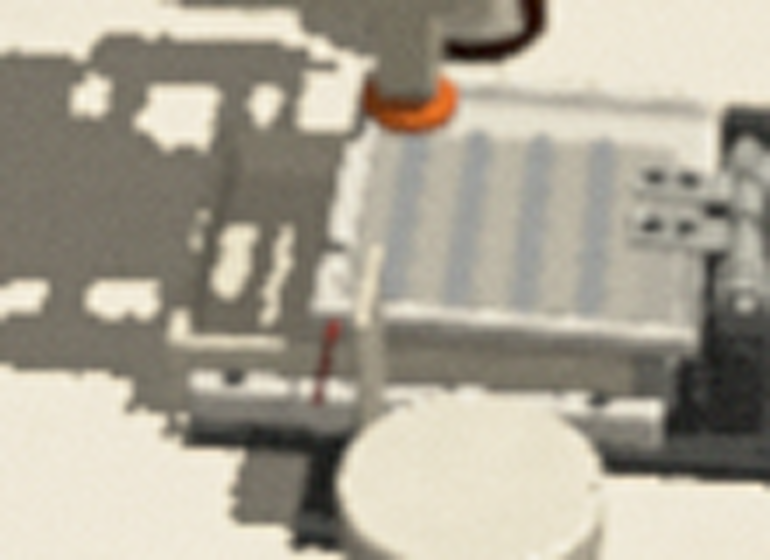

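The finger sits on the pad at (410,95). The needle, at (328,360), is now in shade and about 5 mm above the mark's height. I continue finely.

Request:
{"fn": "jog_arm", "kwargs": {"moves": [-0.01,0.06,0,0,0,0,1,0,0,0,0,0,0,1]}}

```text
time_s: 7.65
eef_pos: [0.5608, 0.0413, 0.0727]
orientation: [-0.703, 0.705, -0.061, 0.066]
ft_force: [-2.2, 0.3, 6.6]
width: 0.005
```

```bash
sed -i 's/(0,110,60),(6,/(0,90,30),(8,/;s/(174,110,60)/(172,90,30)/' st.py; python3 -c "
from st import *
st();ptr()"
```

```text
7.65 closer xy tip -0.0168 0.0443 tipz 0.0537 yaw -10.34 toolY [ 0.007 -0.003 -1.   ] F [-2.19  0.3   6.56] 0.0045250497526862585
red px 9 [246.33 251.33] rows 247 258 closer xyz med [-0.0276 -0.0776  0.0451] near end [-0.0276 -0.0987  0.0452]
```

Request:
{"fn": "jog_arm", "kwargs": {"moves": [0,0.05,0,0,0,0,1,0,0,0,0,0,0,1]}}

```text
time_s: 7.95
eef_pos: [0.5606, 0.0413, 0.0709]
orientation: [-0.703, 0.705, -0.061, 0.066]
ft_force: [-2.3, -0.5, 7.5]
width: 0.005
```

```bash
python3 -c "
from st import *
st();ptr()"
```

```text
7.95 closer xy tip -0.017 0.0443 tipz 0.0519 yaw -10.34 toolY [ 0.007 -0.003 -1.   ] F [-2.3  -0.54  7.52] 0.005289025383755975
red px 8 [246.5  251.12] rows 248 258 closer xyz med [-0.0277 -0.0685  0.0422] near end [-0.028  -0.0956  0.0426]
```

The pointer is at z = 42.2 mm (mark 42), tip at 51.9 mm (52 expected), force 7.5 N. Now I hold it there.

Request:
{"fn": "jog_arm", "kwargs": {"moves": [0,0.01,0,0,0,0,1,0,0,0,0,0,0,1,0,0,0,0,0,0,1,0,0,0,0,0,0,1,0,0,0,0,0,0,1]}}

```text
time_s: 8.62
eef_pos: [0.5608, 0.0413, 0.073]
orientation: [-0.703, 0.705, -0.061, 0.066]
ft_force: [-2.2, -0.4, 6.6]
width: 0.005
```

```bash
python3 -c "
from st import *
st();c=ptr()
cv2.imwrite('pics/p2.png',cv2.resize(c['color'][200:280,200:310,::-1],None,fx=7,fy=7,interpolation=2))"
```

```text
8.625 closer xy tip -0.0168 0.0443 tipz 0.054 yaw -10.32 toolY [ 0.008 -0.003 -1.   ] F [-2.17 -0.41  6.61] 0.005386364134930055
red px 7 [246.43 250.71] rows 247 257 closer xyz med [-0.0278 -0.0757  0.0445] near end [-0.0282 -0.0941  0.0438]
```

View pics/p2.png

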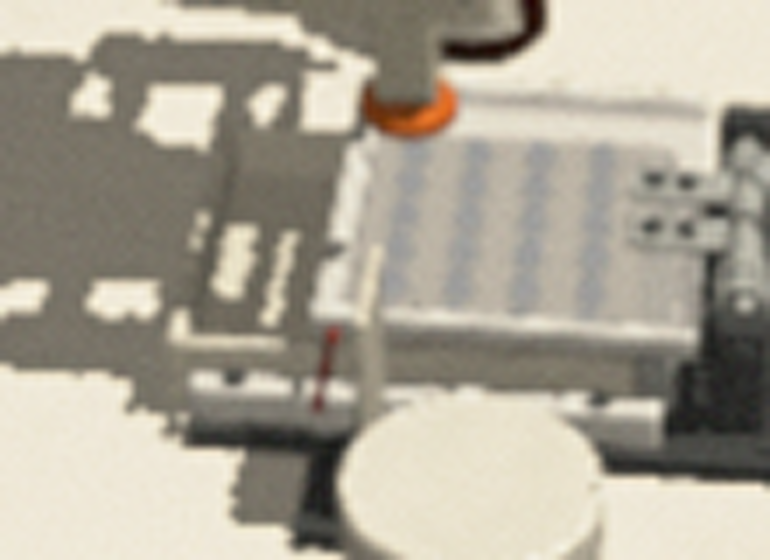

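It crept up about 0.5 mm per zero row (needle 2 mm high again), so I press back to the mark and hold with compensation.

Request:
{"fn": "jog_arm", "kwargs": {"moves": [0,0.05,0,0,0,0,1,0,0.01,0,0,0,0,1,0,0.01,0,0,0,0,1,0,0.01,0,0,0,0,1]}}

```text
time_s: 9.18
eef_pos: [0.5605, 0.0414, 0.0702]
orientation: [-0.703, 0.705, -0.061, 0.066]
ft_force: [-4.2, -0.4, 9.3]
width: 0.005
```

```bash
python3 -c "
from st import *
st();ptr()"
```

```text
9.175 closer xy tip -0.0171 0.0443 tipz 0.0512 yaw -10.31 toolY [ 0.007 -0.003 -1.   ] F [-4.22 -0.36  9.28] 0.0049242832312155396
red px 7 [246.29 251.57] rows 248 258 closer xyz med [-0.0281 -0.0735  0.0422] near end [-0.0281 -0.0952  0.0422]
```

Request:
{"fn": "jog_arm", "kwargs": {"moves": [0,0.008,0,0,0,0,1,0,0.008,0,0,0,0,1,0,0.008,0,0,0,0,1,0,0.008,0,0,0,0,1]}}

```text
time_s: 9.72
eef_pos: [0.5605, 0.0413, 0.0705]
orientation: [-0.703, 0.705, -0.061, 0.066]
ft_force: [-2.4, 0.9, 7.1]
width: 0.004
```

Request:
{"fn": "jog_arm", "kwargs": {"moves": [0,0.009,0,0,0,0,1,0,0.009,0,0,0,0,1,0,0.009,0,0,0,0,1,0,0.009,0,0,0,0,1]}}

```text
time_s: 10.22
eef_pos: [0.5605, 0.0413, 0.0704]
orientation: [-0.703, 0.705, -0.061, 0.066]
ft_force: [-3.5, -0.4, 7.4]
width: 0.008
```

```bash
python3 -c "
from st import *
st();ptr()"
```

```text
10.225 closer xy tip -0.0171 0.0443 tipz 0.0514 yaw -10.28 toolY [ 0.008 -0.004 -1.   ] F [-3.53 -0.37  7.37] 0.00844803170645766
red px 7 [246.57 251.14] rows 248 258 closer xyz med [-0.028  -0.0714  0.0416] near end [-0.0283 -0.0942  0.0413]
```

Request:
{"fn": "jog_arm", "kwargs": {"moves": [0,0.009,0,0,0,0,1,0,0.009,0,0,0,0,1,0,0.009,0,0,0,0,1,0,-0.15,0,0,0,0,1,0,-0.2,0,0,0,0,1,0,-0.3,0,0,0,0,1,0,-0.6,0,0,0,0,1,0,-0.8,0,0,0,0,1]}}

```text
time_s: 11.28
eef_pos: [0.5581, 0.0418, 0.1974]
orientation: [-0.703, 0.706, -0.062, 0.065]
ft_force: [1.1, -0.2, 0.9]
width: 0.002
```

Request:
{"fn": "jog_arm", "kwargs": {"moves": [-0.8,-0.3,0,0,0,0,1,-0.8,0,0,0,0,0,1,-0.8,0,0,0,0,0,1,-0.5,0,0,0,0,0,1,0,0,0,0,0,0,1,0,0,0,0,0,0,1]}}

```text
time_s: 12.02
eef_pos: [0.3816, 0.0738, 0.2217]
orientation: [-0.703, 0.705, -0.059, 0.067]
ft_force: [0.4, 0.8, -0.5]
width: 0.006
```

```bash
python3 -c "
from st import *
st();c=ptr();t=camera('top')
k=lambda x,f:cv2.resize(x[:,:,::-1],None,fx=f,fy=f,interpolation=2)
a=k(t['color'][135:240,225:345],3.2);b=k(c['color'][180:285,190:315],3.2)
cv2.imwrite('pics/f.png',np.hstack([a,b]))
for c in(t,c):
    h=cv2.cvtColor(c['color'],cv2.COLOR_RGB2HSV); m=cv2.inRange(h,(5,150,120),(20,255,255))
    N,l,S,ce=cv2.connectedComponentsWithStats(m)
    print([(ce[i].round(1),depth(c,ce[i])[0].round(4)) for i in range(1,N) if S[i,4]>15])
"
```

```text
12.025 closer xy tip -0.1989 0.0442 tipz 0.2027 yaw -10.28 toolY [ 0.011 -0.003 -1.   ] F [ 0.43  0.75 -0.52] 0.006061324108270315
red px 22 [247.18 243.5 ] rows 238 249 closer xyz med [-0.0253 -0.0672  0.0655] near end [-0.0252 -0.0964  0.0663]
[(array([279.4, 183.5]), array([0.5645, 0.0406, 0.0719]))]
[(array([199.2,  93.2]), array([0.3904, 0.9756, 0.0086])), (array([259.6, 206.9]), array([0.5642, 0.0368, 0.0735]))]
```

View pics/f.png

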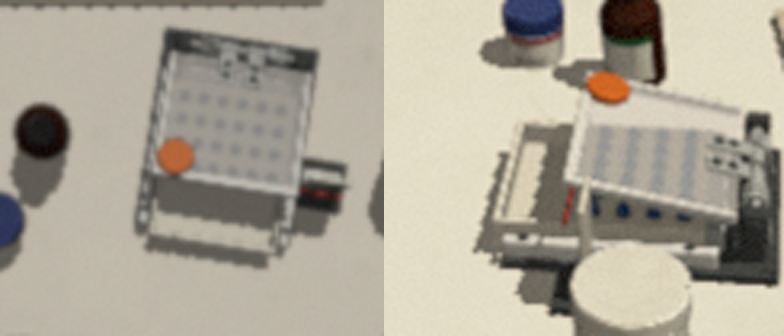

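The plate is back up: the pad is at its original pixel and the pointer at 65.5 mm. The caps stand lower, the tray front is unchanged at (210,244), and the bottle and jars have not moved. I hand the job in.

```bash
python3 -c "
from bench import bot
print(bot.hand_in())"
```

```text
the job is handed in; nothing more can be done
None
```

The batch is pressed and the job is handed in at about 12 s of the 48 s allowed.

- **Tray:** I pushed it with the closed fingertips until it stopped. The push force was about 15–18 N with no further advance. Its front wall then measured x = -80 mm, the home value, and it had not moved in the last picture.
- **Press:** I pressed the pad until the pointer read 41.6–42.2 mm against the mark's 42 mm. It stayed there for a bit over 1 s at about 7–9 N, with the tip at 51.2–51.4 mm, so the plate did not go clearly past the mark.
- **A first hold failed:** the arm crept up about 2 mm during it, so I pressed back to the mark and held with compensation.
- **After release:** the plate sprang back. The pad is at its original place, and the pointer is at 65.5 mm against 66.5 mm before, within camera noise. The caps look lower in the picture, but I did not measure how far they went in. The bottle and jars show no movement in the last picture, and the gripper is clear of everything.

The side camera sees the scale edge-on, so I judged the pointer by its measured height and the tip's height, not by seeing it on the green bar.

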